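# Put the loose bangle away under the tray's thumb-lever flap

## Robot

A 6-joint arm with a two-finger parallel gripper is mounted at the origin on the work surface. World frame = base frame: x ahead of the robot, y to its left, z up, the work surface at z = 0. Lengths are in mm, angles in rad, forces in N, time in s.
With the tool pointing down it reaches from about 400 to 925 mm from the base axis. Payload 12.5 kg.
Tool frame: the origin (TCP) lies at the very end of the fingers, on their centre line; the grasp point (between the pads) lies 19 mm behind it; x points along the fingers, y is the direction in which the jaws open and shut, and the axes are right-handed (so a half turn about x gives the same grasp; the last joint's range is limited). The gripper opens to 95 mm and grips with 3 to 60 N. Pads are 20 mm wide; open, the fingers measure 119 mm over their backs; the gripper's body (75 mm by 180 mm) begins 59 mm behind the grasp point.
Start: joints at [-1.402, 0.491, 1.559, -0, 1.092, -0.106], TCP at [169.619, -601.561, 214.661] pointing down, gripper open.
Joint ranges: [-3.1, 3.1], [-0.84, 2.19], [0.05, 2.79], [-1.13, 4.28], [0.06, 2.93], [-2.69, 2.69]. Speed limits (rad/s): [2.22, 2.22, 2.79, 3.14, 3.14, 3.14].

## Interface

Orientations are given as a unit quaternion [w, x, y, z].
In Python, from workcell import bot gives the robot as it stands.
- The arm moves only by the tool step_arm, never from a script. Its arguments are lists of equal length, an entry for each row: "dp": the shift along the tool's x, y, z in mm, a list of three; "yaw": the turn about the tool's x in rad. A call has 1 to 20 rows; each row is the pose to reach, as a shift and turn from the pose commanded when the call began, along the tool's axes at that moment; what a row does not reach only later rows make up. A row lasts 1/8 s, in which the tool goes at most 62.5 mm and 10.7 degrees, less where a joint would pass 70% of its speed; a pose out of reach is approached as far as the arm can. A call with a gripper value outside its range is refused whole. "fingers" is the finger opening in mm, from 0 to 95.1, set as the call begins (left out, the last holds). The fingers move at their own pace and stop on an object; "force" is the grip in N (left out, the last holds). Time passes only in rows, so rows that repeat a pose let the fingers close. It gives the time, the measured TCP pose, the force and the opening at its end, in the units of the state.
- bot.get_state(): the state, without advancing time (a new reading comes with each control period).
- bot.capture(name): name is "side" or "top" or "wrist"; returns a dict with "color" (420x560x3 uint8, blue, green, red), "camera_matrix" (3x3 intrinsics, pixels), "R" (3x3) and "t" (3): a world point X has camera coordinates R X + t. Camera axes: x right, y down, z forward; pixel columns grow to the right and rows downward; lengths in mm; the calibration is good to about 2 mm. A picture is of the moment at which its call begins. There is no depth.
- bot.close_job(): hands the job in, once; it reports no verdict.
Trained networks look in a picture, given as the dict that the camera call returned (one of the last four; its "shot" number tells which), for a name from the list of things; names that differ only in an ending like _2 or _b are one class to them, and where a whole thing is asked for, a point or a joint stands for the part that bears it (a point fixed in the world has none). Each returns a list of dicts, best first, with "confidence" (0 to 1); they miss things now and then, are a little off and sometimes report something else, mostly with a low value. They report only what shows in the picture. A call takes as long as a camera call.
- bot.recognise(picture, thing): "at" ([column, row] in pixels, amid what is visible of it).
- bot.trace(picture, thing): "pixels" (420x560 bool, what is visible of it) and "at" ([column, row] in pixels, amid what is visible of it).
The state is a dict: "time": time; "joint_positions": joint angles; "dq": joint speeds; "joint_efforts": joint torques, N m; "position": TCP position; "ee_rot": TCP orientation; "wrist_force": force on the tool from outside, world axes, zero at the start; "ft_torque": the same for the moment, N m; "grip_width": opening from 0.0 (shut) to 1.0 (fully open).
Only numpy, scipy, OpenCV 4.12 (cv2) and the standard library are available. Lean on these libraries where they do the work, as an engineer would, in place of code of your own. Each camera call takes 0.05 s, during which the arm holds its last target.

## Task

Put away the glass bangle that lies in the open half of the aluminium tray: press the tray's thumb tab all the way down so that its flap tips up, slide the bangle along the tray floor until it is wholly inside the compartment behind the raised lip, then push the flap back down until it is fully shut over the bangle. Only press and push: do not pick the bangle up, and leave the comb, the pin cup, the bangle stack and the mirror where they are.

Things in the scene. Friction and masses are not known exactly. Their poses are not given: they have to be found in the camera images.
- stool: Low teak stool, fixed, top 360 x 560 mm, 140 mm above the work surface; everything stands on it. Origin: on the work surface under the middle of the top; x across the short side, y along the long side.
- tray: Fixed aluminium tray 240 x 120 mm on 6 mm feet. Origin: on the stool top, mid-width, under the shut flap's lip; x along the tray to hinge and thumb tab, y across, z up. Walls 3 mm thick, top at z = 32 mm; outer ends x = -135 and 105, sides y = -60 and 60 mm; inner floor z = 8 mm. Open half: x -132 to 0 mm; covered compartment: x 2 to 102 mm, whose end wall is below the hinge.
- flap (a joint): Angle of the rocking flap about its hinge pin (rad): 0 = shut, 1.31 (75 degrees) = fully up, its stop. One piece: cover plate and lip on one side of the pin, thumb tab on the other; tab down = lip end up. The hinge is stiff: the flap stays at any angle where it is left and takes about 0.07 N m to turn (2 to 3 N on the tab; 1 N near the lip).
- hinge (a point): Middle of the flap's hinge pin, which runs along the tray's y; at x = 109, z = 36 mm in the tray frame. Axes as the tray's.
- flap_back (a point): Point on the outer (upper when shut) face of the flap's 2 mm thick cover plate, mid-width, 85 mm from the pin; axes turn with the flap and equal the tray's when it is shut. The plate runs 109 mm from the pin towards the open half and is 110 mm wide (y); shut, this face is level at z = 35 mm in the tray frame.
- lip_foot (a point): Middle of the lower edge of the flap's lip, a 2 mm thick down-turned edge 24 mm deep and 110 mm wide at the plate end far from the pin. Shut, it closes the compartment at x = 0 to 2 mm of the tray frame, 2 mm over the floor. Fully up, this edge is at x = 56, z = 134 mm in the tray frame and the plate leans back over the compartment towards the open half.
- thumb_pad (a point): Thumb tab, a 2 mm plate running 48 mm from the pin, 50 mm wide (along the pin). Origin: mid-width on its upper face, 36 mm from the pin, 12 mm from its free end; axes turn with the flap and equal the tray's when it is shut. Flap shut: slopes up from the pin at 37.5 degrees. Fully up: slopes down at 37.5 degrees, free end about 6 mm over the stool top.
- bangle: The loose glass bangle in the open half of the tray: a plain ring lying flat, outer diameter 68, inner 58, height 10 mm, about 25 g. Origin: centre of its underside.
- stack_1: Lowest of the three bangles stacked on the stool outside the tray, same size as the loose one. Origin: centre of its underside. To be left alone.
- stack_2: Middle bangle of the stack. Origin: centre of its underside. To be left alone.
- stack_3: Top bangle of the stack, the stack being 30 mm high. Origin: centre of its underside. To be left alone.
- comb: Black wide-tooth comb lying flat on the stool, 190 mm long (y), 44 mm wide (x), 5 mm thick. Origin: middle of its underside. To be left alone.
- pin_cup: Stainless steel cup of bobby pins, 50 mm across, 60 mm high (pins to 70 mm). Origin: centre of its underside. To be left alone.
- mirror: Oval table mirror on a U-shaped stand, about 195 mm high, 165 mm wide, base 75 x 130 mm. Origin: centre of its base's underside. To be left alone.

How it is judged (in metres and radians):
On the way, in this order (a step that is already met when the one before it is completed fails the run):
1. the thumb tab is pressed down by the fingers until the flap stands up (more than 1.2 rad) (value of joint flap above 1.2 rad and contact force between the fingers and flap_c2 above 0.2 N), for 0.05 s.
2. the bangle is slid wholly into the compartment while the flap is up (x of bangle in the frame of tray above 0.034 m and value of joint flap above 0.6 rad), for 0.2 s.
At the end, for the whole second after the job is handed in: The flap is shut (within 0.05 rad), and the bangle lies flat and still on the tray floor, wholly inside the compartment behind the lip (its centre 34 to 80 mm from the lip) (value of joint flap below 0.05 rad and x of bangle in the frame of tray between 0.034 and 0.08 m and y of bangle in the frame of tray between -0.04 and 0.04 m and z of bangle in the frame of tray below 0.014 m and angle between bangle's own z axis and vertical below 0.1 rad and linear speed of bangle below 0.02 m/s); the robot touches nothing.
It fails at once if the bangle is lifted more than 12 mm off the tray floor (z of bangle in the frame of tray above 0.02 m).
It fails at once if the comb, pin cup, mirror or bangle stack is moved more than 20 mm (distance of any of comb, pin_cup, mirror, stack_1, stack_2, stack_3 from where it was at the start of the episode above 0.02 m).
It also fails if it takes over 66 s, if anything falls off the work surface, if the arm or the gripper's body presses on something with over 40 N, if the wrist force passes 120 N, or if a joint passes its speed limit or range.

## Working session

There is one attempt and no reset: what is moved stays moved. The work goes in short steps, Python scripts to look and compute and a tool call to move; the robot and the scene stay as the last step left them, time stands still between calls to the robot, and variables do not carry over. Pictures are saved under pics/ and viewed, and the job is handed in when it is done.

Besides the shell and the picture viewer there is one more tool, called after "Call:" as name([rows], argument=value, ...), one row to a line, values as JSON. step_arm: Moves the arm, as the interface text tells. Its arguments: {"type":"object","properties":{"dp":{"type":"array","items":{"type":"array","items":{"type":"number"}}},"yaw":{"type":"array","items":{"type":"number"}},"fingers":{"type":"number"},"force":{"type":"number"}},"required":["dp","yaw"]}

```bash
mkdir -p pics; ls
python3 - <<'E'
from workcell import bot
import cv2,pickle
s=bot.get_state(); print(s)
for n in ["side","top","wrist"]:
    p=bot.capture(n); cv2.imwrite(f"pics/{n}0.png",p["color"]); pickle.dump(p,open(f"{n}0.pkl","wb"))
    print(n,p["camera_matrix"],p["R"],p["t"],p["shot"])
    for t in ["tray","thumb_pad","flap_back","lip_foot","hinge","bangle","comb","pin_cup","mirror","stool"]:
        try: r=bot.recognise(p,t); print(t,[(x["at"],round(x["confidence"],2)) for x in r[:4]])
        except Exception as e: print(t,e)
print(bot.get_state()["time"])
E
```

```text
pics
{'time': 0.0, 'joint_positions': array([-1.40160861e+00,  4.91566645e-01,  1.55946574e+00,  3.13450190e-05,
        1.09166289e+00, -1.05573871e-01]), 'dq': array([-0.00082899,  0.00083111, -0.00115425,  0.0018459 , -0.00094423,
        0.00133624]), 'joint_efforts': array([-1.59895280e-03, -6.12655878e+01, -2.58182448e+01,  6.92019006e-02,
        4.82033542e-02, -7.17200328e-05]), 'position': array([ 169.57749232, -601.30445585,  214.05172959]), 'ee_rot': array([-0.09644258, -0.70044251, -0.09722248,  0.70044765]), 'wrist_force': array([-0.27644159,  0.32722557, -1.00239109]), 'ft_torque': array([ 0.01897266, -0.01829982,  0.04788061]), 'grip_width': 1.0010816725822265}
side [[432.75596578   0.         278.34690633]
 [  0.         432.75596578 206.65459539]
 [  0.           0.           1.        ]] [[-0.89460366 -0.44670702 -0.01171056]
 [-0.26001819  0.54168416 -0.79935525]
 [ 0.36342102 -0.71206117 -0.60074458]] [527.21771366 260.49917936 546.48856075] 1
tray [([344.7, 178.6], 0.71), ([253.8, 170.1], 0.26)]
thumb_pad [([320.3, 185.5], 0.87), ([254.8, 163.2], 0.65), ([255.7,
[... 724 characters left out ...]
98)]
flap_back [([269.2, 248.9], 0.7)]
lip_foot [([265.8, 248.8], 0.82)]
hinge [([305.9, 269.4], 0.95)]
bangle [([342.0, 270.9], 0.78)]
comb [([238.7, 329.5], 0.88)]
pin_cup [([220.2, 144.7], 0.6)]
mirror [([452.9, 213.4], 0.76)]
stool [([302.3, 227.9], 0.8)]
wrist [[326.57137462   0.         279.76581017]
 [  0.         326.57137462 210.2113189 ]
 [  0.           0.           1.        ]] [[ 2.71186457e-01 -9.62526775e-01  3.34360929e-04]
 [-9.33160879e-01 -2.62827599e-01  2.45219143e-01]
 [-2.35942111e-01 -6.68121231e-02 -9.69467617e-01]] [-624.7690111   -28.18837879  390.78004597] 3
tray []
thumb_pad []
flap_back []
lip_foot []
hinge []
bangle []
comb []
pin_cup []
mirror []
stool []
1.65
```

View pics/top0.png

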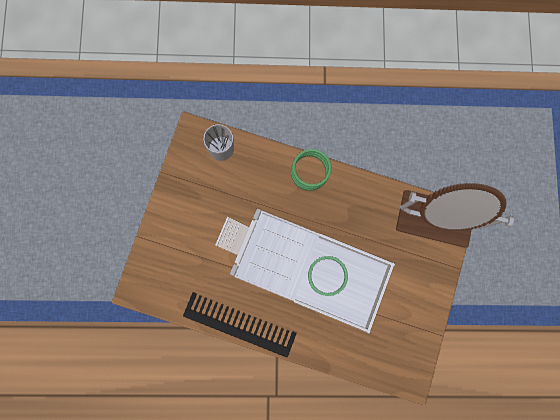

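View pics/side0.png

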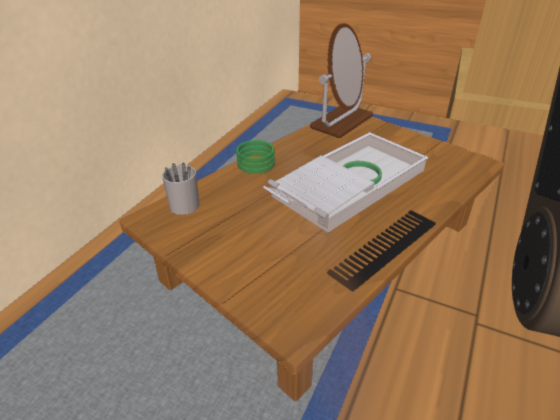

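The top view shows the tray with its shut flap on the left, the tab at (232,236) and the bangle at about (328,276) in the open half. The network's tray, tab and bangle pixels are a little off from these. I'll zoom in to fit the tray pose.

Run:
```python
import pickle,cv2
p=pickle.load(open("top0.pkl","rb"))["color"]
c=p[200:340,205:405]; cv2.imwrite("pics/topz.png",cv2.resize(c,None,fx=4,fy=4,interpolation=cv2.INTER_CUBIC))
p=pickle.load(open("side0.pkl","rb"))["color"]
c=p[125:235,250:440]; cv2.imwrite("pics/sidez.png",cv2.resize(c,None,fx=4,fy=4,interpolation=cv2.INTER_CUBIC))
```

```text
(no output)
```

View pics/topz.png

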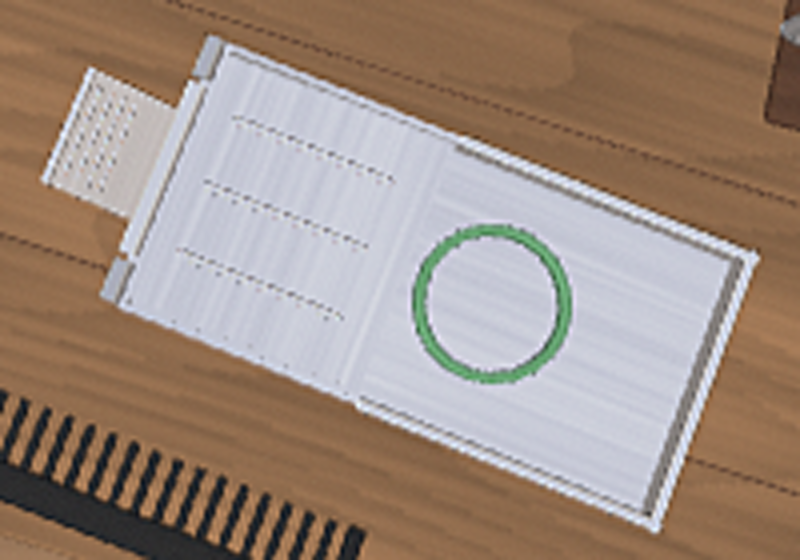

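View pics/sidez.png

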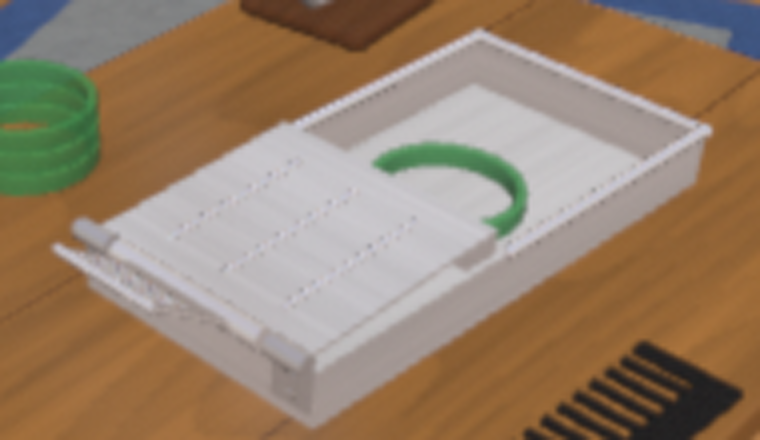

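```bash
cat > h.py <<'E'
import numpy as np,pickle,cv2
from scipy.optimize import least_squares
from scipy.spatial.transform import Rotation as Rot
def proj(p,X):
    X=np.atleast_2d(X); c=X@p["R"].T+p["t"]; u=c@p["camera_matrix"].T; return u[:,:2]/u[:,2:]
def back(p,px,z):
    px=np.atleast_2d(px); d=np.c_[px,np.ones(len(px))]@np.linalg.inv(p["camera_matrix"]).T@p["R"]
    C=-p["R"].T@p["t"]; return C+d*((z-C[2])/d[:,2])[:,None]
def T2W(q,X):
    x,y,th=q[:3]; X=np.atleast_2d(X); c,s=np.cos(th),np.sin(th)
    return np.c_[x+c*X[:,0]-s*X[:,1], y+s*X[:,0]+c*X[:,1], X[:,2]+140]
def W2T(q,X):
    x,y,th=q[:3]; X=np.atleast_2d(X); c,s=np.cos(th),np.sin(th); d=X-[x,y,140]
    return np.c_[c*d[:,0]+s*d[:,1], -s*d[:,0]+c*d[:,1], d[:,2]]
E
python3 - <<'E'
from h import *
t=pickle.load(open("top0.pkl","rb")); s=pickle.load(open("side0.pkl","rb"))
zt=lambda a:(np.array(a,float)+.5)/4-.5+[205,200]
zs=lambda a:(np.array(a,float)+.5)/4-.5+[250,125]
A=[(-135,-60,32),(-135,60,32),(147.1,-25,65.2),(147.1,25,65.2),(0,-55,35),(0,55,35)]
a=zt([(757,258),(657,530),(90,67),(42,183),(450,140),(345,400)])
B=[(-135,-60,32),(-135,60,32),(0,-55,35),(0,55,35)]
b=zs([(482,32),(710,130),(285,122),(492,235)])
f=lambda q:np.r_[(proj(t,T2W(q,A))-a).ravel()]
g=lambda q:np.r_[(proj(s,T2W(q,B))-b).ravel()]
q0=[550,-100,1.2]
for nm,F in (("top",f),("side",g),("both",lambda q:np.r_[f(q),g(q)])):
    r=least_squares(F,q0); print(nm,r.x.round(3)); print(f(r.x).reshape(-1,2).round(1).tolist(),g(r.x).reshape(-1,2).round(1).tolist())
q=r.x; np.save("q.npy",q)
# bangle from the top
m=cv2.inRange(cv2.cvtColor(t["color"],cv2.COLOR_BGR2HSV),(45,80,40),(85,255,255)); m[:200]=0
print(m.sum()/255); 
pts=cv2.findNonZero(m)[:,0,:].astype(np.float32); (c,ax,an)=cv2.fitEllipse(cv2.convexHull(pts)); print(c,ax)
w=back(t,c,140+18); print("bangle",w,W2T(q,w))
print("thumb",T2W(q,(109+36*np.cos(np.radians(37.5)),0,36+36*np.sin(np.radians(37.5)))),"hinge",T2W(q,(109,0,36)), "q",q)
for n,px,z in(("comb",(240,325),143),("combend",(290,355),143),("cup",(219,130),210),("stack",(311,170),155),("mirror",(452,213),150)): print(n,W2T(q,back(t,px,z)).round(0))
E
```

```text
top [509.801 -81.723   1.196]
[[-1.6, -0.2], [-1.4, -0.3], [0.7, 0.7], [0.5, 0.3], [-0.2, 1.6], [1.8, -1.8]] [[-1.4, 0.2], [-1.3, 0.0], [-1.0, 3.0], [0.3, 2.0]]
side [511.347 -87.286   1.17 ]
[[1.8, 1.2], [0.3, 0.4], [5.5, -2.2], [4.6, -3.0], [3.9, 1.0], [4.4, -3.1]] [[0.7, -0.8], [-0.3, -0.6], [-0.0, 1.0], [-0.3, 0.3]]
both [509.598 -82.497   1.192]
[[-1.1, 0.3], [-1.2, 0.1], [1.4, 0.5], [1.1, 0.0], [0.4, 1.8], [2.1, -1.8]] [[-0.9, 0.1], [-0.9, 0.0], [-0.7, 2.8], [0.5, 1.9]]
261.0
(327.53851318359375, 275.6581726074219) (38.4630012512207, 39.15247344970703)
bangle [[ 495.78367748 -121.74049483  158.        ]] [[-41.57076476  -1.66140597  18.        ]]
thumb [[560.41740927  45.33233333 197.91541144]] hinge [[549.86605352  18.79210663 176.        ]] q [509.59753908 -82.49682042   1.19239441]
comb [[ 64. 131.   3.]]
combend [[-33. 145.   3.]]
cup [[ 218. -151.   70.]]
stack [[  52. -162.   15.]]
mirror [[-206. -188.   10.]]
```

```bash
cat >> h.py <<'E'
def plan(bot,pts,yawtray=True,q=None):
    """pts in tray frame -> dp along tool axes, and yaw aligning tool y with tray y"""
    if q is None: q=np.load("q.npy")
    s=bot.get_state(); w=s["ee_rot"]; R=Rot.from_quat([w[1],w[2],w[3],w[0]]).as_matrix()
    print("t",round(s["time"],2),"pos",s["position"].round(1),"tray",W2T(q,s["position"])[0].round(1),"F",s["wrist_force"].round(2),"tau",s["ft_torque"].round(2),"grip",round(s["grip_width"],3),"j",s["joint_positions"].round(2))
    ty=np.array([-np.sin(q[2]),np.cos(q[2]),0]); l=R.T@ty; y=np.arctan2(l[2],l[1]); y=(y+np.pi/2)%np.pi-np.pi/2
    print("toolx",R[:,0].round(3),"tooly in tray",(W2T(q,R[:,1]+np.array([q[0],q[1],140])))[0].round(3),"yaw needed",round(y,3))
    for p in pts: print(p,"dp",(R.T@(T2W(q,p)[0]-s["position"])).round(1))
E
python3 - <<'E'
from h import *
from workcell import bot
t=pickle.load(open("top0.pkl","rb")); s=pickle.load(open("side0.pkl","rb"))
zt=lambda a:(np.array(a,float)+.5)/4-.5+[205,200]
A=[(-135,-60,32),(-135,60,32),(147.1,-25,65.2),(147.1,25,65.2)]
a=zt([(757,258),(657,530),(90,67),(42,183)])
zs=lambda a:(np.array(a,float)+.5)/4-.5+[250,125]
B=[(-135,-60,32),(-135,60,32)]
b=zs([(482,32),(710,130)])
F=lambda q:np.r_[(proj(t,T2W(q,A))-a).ravel(),(proj(s,T2W(q,B))-b).ravel()]
r=least_squares(F,[510,-82,1.2]);q=r.x;print(q,F(q).round(1)); np.save("q.npy",q)
r=least_squares(lambda q:F(q)[:8],[510,-82,1.2]);print(r.x,r.fun.round(1))
print("bangle",W2T(q,back(t,(327.54,275.66),158)))
print("mirror base",W2T(q,back(t,[(398,230),(403,190),(470,247)],145)).round(), "cup",W2T(q,back(t,[(219,130)],210)).round())
plan(bot,[(144,0,110),(144,0,75),(144,0,15)])
E
```

```text
[509.31683617 -82.53039435   1.19374581] [-1.1  0.3 -1.1  0.2  1.4  0.8  1.1  0.3 -0.8  0.1 -0.8 -0. ]
[509.95252198 -82.38906484   1.1971078 ] [-1.2 -0.3 -1.  -0.4  1.1  0.6  0.9  0.2]
bangle [[-41.44187319  -1.85194429  18.        ]]
mirror base [[-129. -124.    5.]
 [-113. -195.    5.]
 [-258. -145.    5.]] cup [[ 218. -152.   70.]]
t 1.65 pos [ 169.6 -601.6  214.7] tray [-607.7  124.7   74.7] F [-0.07  0.99  0.84] tau [ 0.03 -0.01 -0.01] grip 0.997 j [-1.4   0.49  1.56 -0.    1.09 -0.11]
toolx [ 0. -0. -1.] tooly in tray [-0.795 -0.607  0.   ] yaw needed -0.919
(144, 0, 110) dp [ -35.4 -521.9 -555.2]
(144, 0, 75) dp [-4.000e-01 -5.219e+02 -5.552e+02]
(144, 0, 15) dp [  59.6 -521.9 -555.2]
```

Call:
step_arm([
  [-60, 0, 0],
  [-100, -40, -40],
  [-100, -80, -85],
  [-100, -522, -555],
  [-100, -522, -555],
  [-100, -522, -555],
  [-100, -522, -555],
  [-100, -522, -555],
  [-100, -522, -555],
  [-100, -522, -555],
  [-100, -522, -555],
  [-100, -522, -555],
  [-100, -522, -555],
  [-100, -522, -555],
  [-100, -522, -555],
  [-100, -522, -555],
  [-100, -522, -555],
  [-100, -522, -555],
], yaw=[0, 0, -0.18, -0.36, -0.54, -0.72, -0.92, -0.92, -0.92, -0.92, -0.92, -0.92, -0.92, -0.92, -0.92, -0.92, -0.92, -0.92], fingers=0, force=20)

```text
time: 3.9
position: [561.9, 50.6, 314.9]
ee_rot: [0.397, 0.585, 0.397, -0.585]
wrist_force: [-0.2, 0.2, -0.3]
grip_width: 0.002
```

Run:
```python
from h import *
from workcell import bot
plan(bot,[(144,0,75),(144,0,40),(144,0,15)])
for n in("wrist","side"):
    p=bot.capture(n); cv2.imwrite(f"pics/{n}1.png",p["color"]); pickle.dump(p,open(f"{n}1.pkl","wb"))
```

```text
t 3.9 pos [561.9  50.6 314.9] tray [1.431e+02 1.000e-01 1.749e+02] F [-0.17  0.21 -0.33] tau [-0.02 -0.12 -0.01] grip 0.002 j [-0.03  0.32  1.57 -0.    1.26  0.35]
toolx [ 0. -0. -1.] tooly in tray [-0. -1.  0.] yaw needed -0.0
(144, 0, 75) dp [99.9  0.  -0.9]
(144, 0, 40) dp [134.9   0.   -0.9]
(144, 0, 15) dp [159.9   0.   -0.9]
```

View pics/wrist1.png

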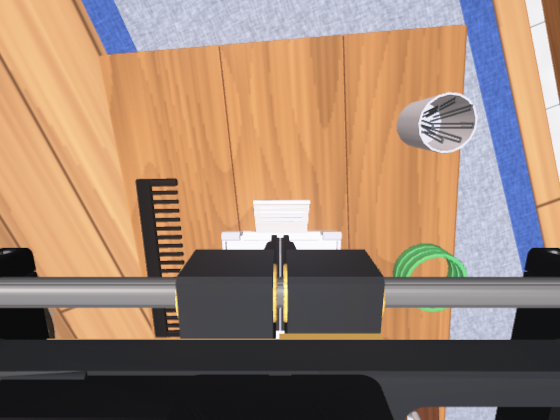

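View pics/side1.png

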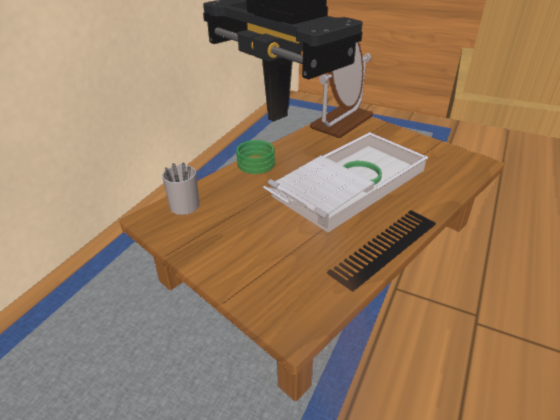

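The wrist view shows the tab at (253–310, 200–233) and the hinge ends near (222,236) and (341,236). I'll check the tray pose against these.

Run:
```python
from h import *
p=pickle.load(open("wrist1.pkl","rb")); q=np.load("q.npy")
print(W2T(q,back(p,[(254,201),(309,201)],140+65)).round(1), W2T(q,back(p,[(222,234),(341,234)],140+38)).round(1))
print(proj(p,T2W(q,[(147,-25,65),(147,25,65),(109,-60,38),(109,60,38)])).round(1))
```

```text
[[149.1  23.1  65. ]
 [149.  -25.4  65. ]] [[109.5  57.7  38. ]
 [109.5 -60.3  38. ]]
[[308.5 203.3]
 [251.9 203.3]
 [340.7 234.5]
 [219.7 234.5]]
```

Call:
step_arm([
  [50, 0, -1],
  [100, 0, -1],
  [106, 0, -1],
  [111, 0, -1],
  [116, 0, -1],
  [121, 0, -1],
  [126, 0, -1],
  [131, 0, -1],
  [136, 0, -1],
  [141, 0, -1],
  [146, 0, -1],
  [150, 0, -1],
  [153, 0, -1],
  [155, 0, -1],
  [155, 0, -1],
], yaw=[0, 0, 0, 0, 0, 0, 0, 0, 0, 0, 0, 0, 0, 0, 0])

```text
time: 5.88
position: [562.5, 52.4, 159.4]
ee_rot: [-0.398, -0.585, -0.398, 0.585]
wrist_force: [-0.3, -0.2, 0.9]
grip_width: 0.004
```

Run:
```python
from h import *
from workcell import bot
plan(bot,[(144,0,20),(144,0,17)])
for n in("side",):
    p=bot.capture(n); cv2.imwrite(f"pics/{n}2.png",p["color"]); pickle.dump(p,open(f"{n}2.pkl","wb"))
```

```text
t 5.88 pos [562.5  52.4 159.4] tray [145.1   0.3  19.4] F [-0.34 -0.18  0.95] tau [-0.03 -0.13 -0.03] grip 0.004 j [-0.02  0.47  1.77 -0.    0.9   0.35]
toolx [-0.  0. -1.] tooly in tray [ 0.001 -1.    -0.   ] yaw needed 0.001
(144, 0, 20) dp [-0.6  0.3  1.1]
(144, 0, 17) dp [2.4 0.3 1.1]
```

View pics/side2.png

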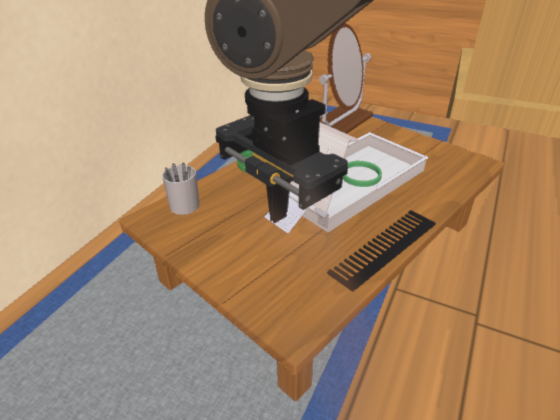

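The flap is standing up, at roughly 1.2 rad by geometry. I'll press a bit further, towards the stop.

Call:
step_arm([
  [1, 0, 1],
  [2, 0, 1],
  [3, 0, 1],
  [3.5, 0, 1],
  [4, 0, 1],
  [4, 0, 1],
], yaw=[0, 0, 0, 0, 0, 0])

```text
time: 6.68
position: [562.4, 51.5, 156.2]
ee_rot: [0.398, 0.585, 0.398, -0.584]
wrist_force: [-0.5, 0.5, 7.0]
grip_width: 0.006
```

Call:
step_arm([
  [0.7, 0, 0],
  [1.4, 0, 0],
  [1.4, 0, 0],
], yaw=[0, 0, 0])

```text
time: 7.05
position: [562.7, 51.6, 155.6]
ee_rot: [0.398, 0.585, 0.397, -0.584]
wrist_force: [-2.1, 1.9, 14.2]
grip_width: 0.006
```

Run:
```python
from h import *
from workcell import bot
t=pickle.load(open("top0.pkl","rb")); q=np.load("q.npy")
for z in (60,110,150): print(z,W2T(q,back(t,[(418,225),(405,203),(440,232),(470,229)],140+z)).round())
plan(bot,[(144,0,180),(-96,-2,180),(-96,-2,12)])
```

```text
60 [[-145. -133.   60.]
 [-112. -159.   60.]
 [-183. -136.   60.]
 [-227. -160.   60.]]
110 [[-132. -121.  110.]
 [-101. -145.  110.]
 [-167. -123.  110.]
 [-209. -146.  110.]]
150 [[-122. -111.  150.]
 [ -93. -134.  150.]
 [-155. -114.  150.]
 [-195. -135.  150.]]
t 7.05 pos [562.7  51.6 155.6] tray [144.3  -0.2  15.6] F [-2.1   1.87 14.17] tau [0.07 0.42 0.  ] grip 0.006 j [-0.03  0.47  1.78  0.    0.89  0.35]
toolx [ 0.002 -0.    -1.   ] tooly in tray [ 0.001 -1.     0.002] yaw needed 0.001
(144, 0, 180) dp [-1.644e+02  1.000e-01  2.000e-01]
(-96, -2, 180) dp [-164.6    1.8  240.2]
(-96, -2, 12) dp [  3.4   1.5 240.3]
```

Call:
step_arm([
  [-50, 0, -2],
  [-110, 0, -2],
  [-170, 0, 0],
  [-172, 1, 60],
  [-172, 2, 120],
  [-172, 2, 180],
  [-172, 2, 236],
  [-172, 2, 241],
  [-172, 2, 241],
  [-172, 2, 241],
  [-172, 2, 241],
], yaw=[0, 0, 0, 0, 0, 0, 0, 0, 0, 0, 0], fingers=30)

```text
time: 8.43
position: [475.9, -172.4, 326.2]
ee_rot: [-0.398, -0.584, -0.398, 0.584]
wrist_force: [-0.0, 0.2, -0.5]
grip_width: 0.313
```

Run:
```python
from h import *
from workcell import bot
q=np.load("q.npy")
plan(bot,[(-96,-2,12)])
for n in("side","top","wrist"):
    p=bot.capture(n); cv2.imwrite(f"pics/{n}3.png",p["color"]); pickle.dump(p,open(f"{n}3.pkl","wb"))
    m=cv2.inRange(cv2.cvtColor(p["color"],cv2.COLOR_BGR2HSV),(45,80,40),(85,255,255))
    n_,l,st,c=cv2.connectedComponentsWithStats(m)
    for i in range(1,n_):
        if st[i,4]>80: print(n,st[i],W2T(q,back(p,c[i],158)).round(1))
```

```text
t 8.43 pos [ 475.9 -172.4  326.2] tray [-95.9  -2.  186.2] F [-0.    0.16 -0.5 ] tau [-0.03 -0.09  0.  ] grip 0.313 j [-0.48  0.22  1.68 -0.    1.25 -0.1 ]
toolx [-0.  0. -1.] tooly in tray [ 0.003 -1.    -0.   ] yaw needed 0.003
(-96, -2, 12) dp [ 1.742e+02 -0.000e+00  1.000e-01]
side [ 236  140   39   34 1062] [[  57.5 -156.5   18. ]]
side [342 161  39  25 376] [[-33.9   5.2  18. ]]
top [291 149  40  42 622] [[  53.8 -164.    18. ]]
top [308 257  40  39 261] [[-42.5  -2.8  18. ]]
wrist [ 408    0   88   80 3427] [[  54.8 -166.3   18. ]]
wrist [249 110  65  65 695] [[-42.4  -3.8  18. ]]
```

View pics/side3.png

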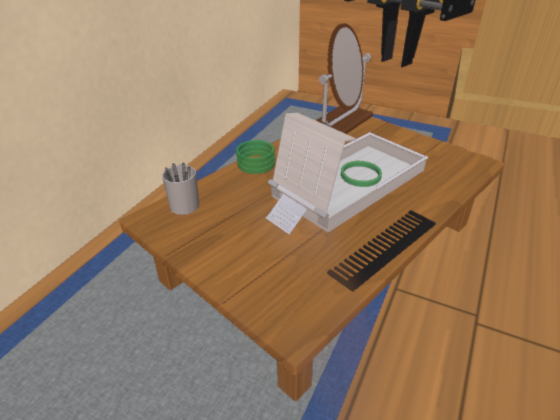

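View pics/wrist3.png

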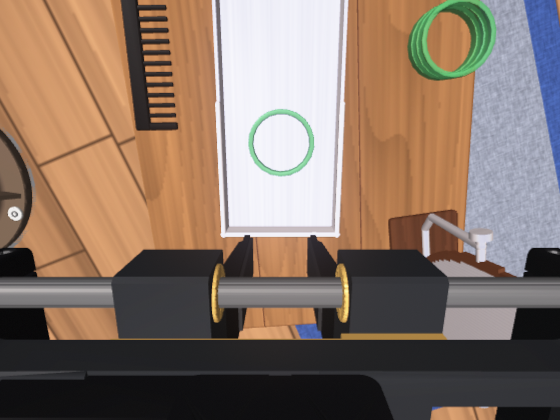

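The flap is fully up and the tab down. The bangle is unmoved at tray (-42,-3). I'll descend behind it; the mirror is at y < -115, so it clears the gripper body.

Call:
step_arm([
  [50, 1, -3],
  [100, 1, -3],
  [140, 1, -3],
  [160, 1, -3],
  [170, 1, -3],
  [174, 1, -3],
  [174, 1, -3],
  [174, 1, -3],
], yaw=[0, 0, 0, 0, 0, 0, 0, 0])

```text
time: 9.57
position: [477.8, -171.2, 152.9]
ee_rot: [0.398, 0.585, 0.397, -0.584]
wrist_force: [0.4, 0.2, 0.6]
grip_width: 0.317
```

Run:
```python
from h import *
from workcell import bot
plan(bot,[(-40,-3,12),(4,-3,12)])
for n in("side",):
    p=bot.capture(n); cv2.imwrite(f"pics/{n}4.png",p["color"])
```

```text
t 9.57 pos [ 477.8 -171.2  152.9] tray [-94.   -3.4  12.9] F [0.36 0.21 0.56] tau [ 0.04 -0.05  0.02] grip 0.317 j [-0.47  0.4   1.91 -0.    0.82 -0.1 ]
toolx [ 0.001 -0.001 -1.   ] tooly in tray [ 0.001 -1.     0.001] yaw needed 0.001
(-40, -3, 12) dp [  0.9  -0.3 -54. ]
(4, -3, 12) dp [  0.9  -0.3 -98. ]
```

View pics/side4.png

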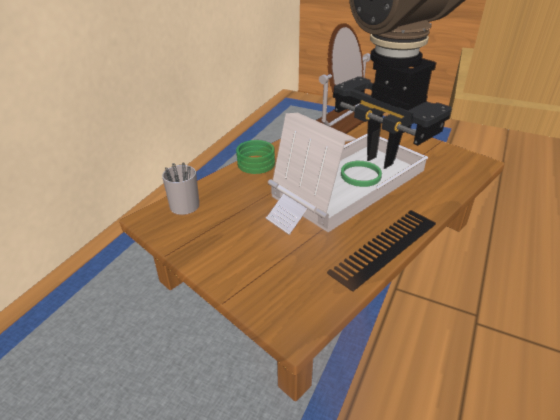

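Fingers are behind the ring. Pushing to the halfway point first.

Call:
step_arm([
  [0, 0, -5],
  [0, 0, -10],
  [0, 0, -14],
  [0, 0, -18],
  [0, 0, -22],
  [0, 0, -26],
  [0, 0, -31],
  [0, 0, -36],
  [0, 0, -41],
  [0, 0, -46],
  [0, 0, -51],
  [0, 0, -56],
  [0, 0, -60],
  [0, 0, -62],
  [0, 0, -62],
], yaw=[0, 0, 0, 0, 0, 0, 0, 0, 0, 0, 0, 0, 0, 0, 0])

```text
time: 11.5
position: [500.3, -113.2, 152.2]
ee_rot: [-0.398, -0.585, -0.398, 0.585]
wrist_force: [0.2, 0.4, -0.7]
grip_width: 0.312
```

Run:
```python
from h import *
from workcell import bot
plan(bot,[(4,-3,12),(6,-3,12)])
for n in("side","top","wrist"):
    p=bot.capture(n); cv2.imwrite(f"pics/{n}5.png",p["color"])
```

```text
t 11.5 pos [ 500.3 -113.2  152.2] tray [-31.9  -3.   12.2] F [ 0.24  0.37 -0.66] tau [-0.09 -0.1  -0.02] grip 0.312 j [-0.35  0.41  1.9  -0.    0.83  0.02]
toolx [-0. -0. -1.] tooly in tray [ 0.001 -1.    -0.   ] yaw needed 0.001
(4, -3, 12) dp [  0.2   0.1 -35.9]
(6, -3, 12) dp [  0.2   0.1 -37.9]
```

View pics/side5.png

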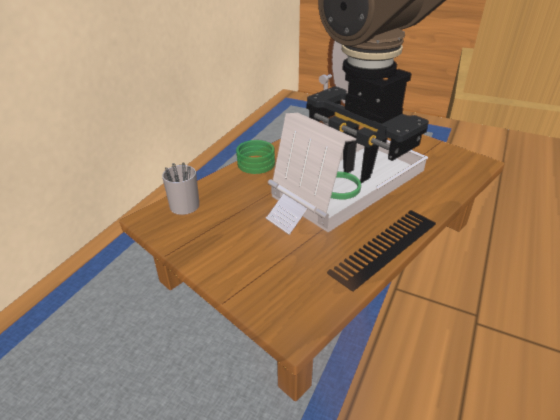

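View pics/wrist5.png

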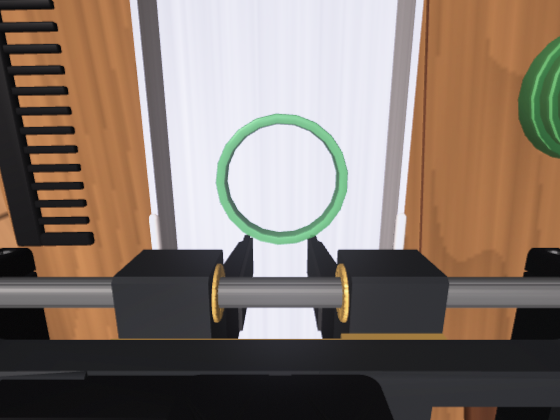

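The ring is centred between the fingers and moving straight. I'll continue in small steps; clearance to the lip should be about 14 mm.

Call:
step_arm([
  [0, 0, -5],
  [0, 0, -10],
  [0, 0, -15],
  [0, 0, -20],
  [0, 0, -25],
  [0, 0, -29],
  [0, 0, -32],
  [0, 0, -34],
  [0, 0, -35],
  [0, 0, -35],
], yaw=[0, 0, 0, 0, 0, 0, 0, 0, 0, 0])

```text
time: 12.9
position: [513.2, -80.8, 152.2]
ee_rot: [0.398, 0.585, 0.398, -0.585]
wrist_force: [-0.2, 0.1, 1.0]
grip_width: 0.316
```

Run:
```python
from h import *
from workcell import bot
q=np.load("q.npy")
plan(bot,[(4,-3,12),(6,-3,12)])
for n in("side","wrist"):
    p=bot.capture(n); cv2.imwrite(f"pics/{n}6.png",p["color"])
    m=cv2.inRange(cv2.cvtColor(p["color"],cv2.COLOR_BGR2HSV),(45,80,40),(85,255,255))
    n_,l,st,c=cv2.connectedComponentsWithStats(m)
    for i in range(1,n_):
        if st[i,4]>80:
            x,y,w,h=st[i,:4]; print(n,st[i],W2T(q,back(p,(x+w/2-.5,y+h/2-.5),158)).round(1),W2T(q,back(p,[(x+w/2,y),(x+w/2,y+h-1),(x,y+h/2),(x+w-1,y+h/2)],158)).round(1).tolist())
```

```text
t 12.9 pos [513.2 -80.8 152.2] tray [ 3.  -3.  12.2] F [-0.24  0.11  0.96] tau [-0.02 -0.09  0.02] grip 0.316 j [-0.28  0.42  1.89 -0.    0.83  0.09]
toolx [ 0. -0. -1.] tooly in tray [ 0.001 -1.     0.   ] yaw needed 0.001
(4, -3, 12) dp [ 0.2  0.  -1. ]
(6, -3, 12) dp [ 0.2  0.  -3. ]
side [ 236  140   39   34 1062] [[  58.4 -155.8   18. ]] [[19.3, -202.1, 18.0], [91.9, -113.7, 18.0], [83.9, -177.2, 18.0], [35.2, -131.8, 18.0]]
side [329 182  18  25 146] [[37.7 18.4 18. ]] [[12.3, -3.3, 18.0], [60.1, 39.5, 18.0], [48.2, 10.5, 18.0], [29.2, 28.1, 18.0]]
```

View pics/side6.png

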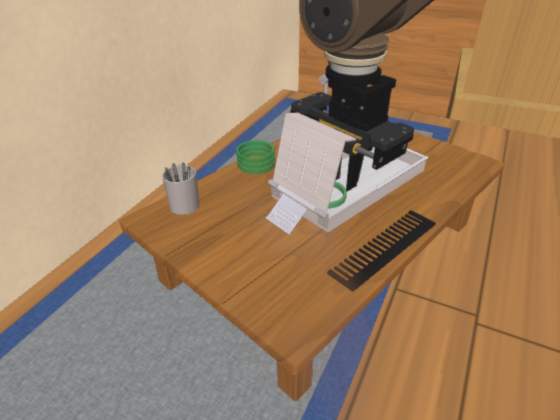

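View pics/wrist6.png

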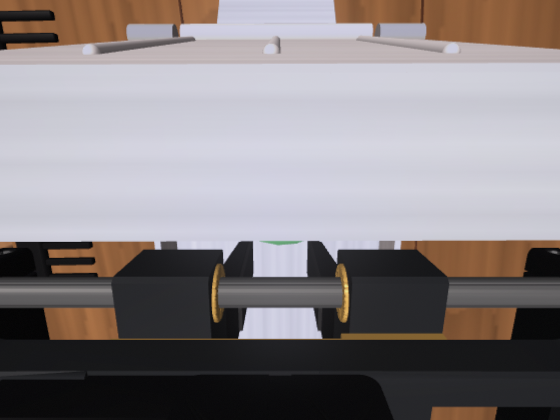

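Run:
```python
from h import *
q=np.load("q.npy"); p=pickle.load(open("wrist3.pkl","rb"))
def at(pos):
    r=dict(p); r["t"]=p["t"]-p["R"]@(np.array(pos)-[475.9,-172.4,326.2]); return r
a=at([500.3,-113.2,152.2]); b=at([513.2,-80.8,152.2])
im=cv2.imread("pics/wrist5.png"); m=cv2.inRange(cv2.cvtColor(im,cv2.COLOR_BGR2HSV),(45,60,40),(85,255,255)); m[:,500:]=0
x,y,w,h=cv2.boundingRect(m); print(x,y,w,h)
print(W2T(q,back(a,[(282,y),(282,y+h-1),(x,178),(x+w-1,178)],158)).round(1), W2T(q,back(a,(x+w/2,y+h/2),158)))
print(W2T(q,back(b,[(282,y+h-1),(282,245)],158)).round(1))
```

```text
216 114 132 130
[[ 42.9  -3.6  18. ]
 [-23.5  -3.8  18. ]
 [ 11.5  30.   18. ]
 [ 11.7 -36.8  18. ]] [[11.08633045 -3.68180594 18.        ]]
[[11.4 -3.9 18. ]
 [10.3 -3.9 18. ]]
```

The bangle is at about x = 45 by geometry. I'll give it 3 mm more for margin and hold, then retreat.

Call:
step_arm([
  [0, 0, -1.5],
  [0, 0, -3],
  [0, 0, -3],
  [0, 0, -3],
  [0, 0, -3],
  [0, 0, -1],
  [0, 0, 5],
  [0, 0, 20],
  [0, 0, 40],
  [0, 0, 60],
  [-20, 0, 62],
  [-80, 0, 62],
  [-140, 0, 62],
  [-175, 0, 62],
  [-175, 0, 62],
], yaw=[0, 0, 0, 0, 0, 0, 0, 0, 0, 0, 0, 0, 0, 0, 0])

```text
time: 14.88
position: [490.6, -139.4, 329.6]
ee_rot: [0.399, 0.586, 0.396, -0.584]
wrist_force: [-0.4, -1.8, -1.0]
grip_width: 0.314
```

Run:
```python
from h import *
from workcell import bot
q=np.load("q.npy")
plan(bot,[(125,-2,185),(125,-2,118)])
for n in("side","top","wrist"):
    p=bot.capture(n); cv2.imwrite(f"pics/{n}7.png",p["color"]);pickle.dump(p,open(f"{n}7.pkl","wb"))
    m=cv2.inRange(cv2.cvtColor(p["color"],cv2.COLOR_BGR2HSV),(45,80,40),(85,255,255))
    n_,l,st,c=cv2.connectedComponentsWithStats(m)
    for i in range(1,n_):
        if st[i,4]>30:
            x,y,w,h=st[i,:4]; print(n,st[i],W2T(q,back(p,[(x+w/2,y),(x+w/2,y+h-1),(x,y+h/2),(x+w-1,y+h/2)],158)).round(1).tolist())
```

```text
t 14.88 pos [ 490.6 -139.4  329.6] tray [-59.8  -3.5 189.6] F [-0.37 -1.82 -1.03] tau [-0.07 -0.08  0.02] grip 0.314 j [-0.41  0.22  1.67 -0.    1.25 -0.03]
toolx [ 0.004 -0.002 -1.   ] tooly in tray [ 0.001 -1.     0.005] yaw needed 0.001
(125, -2, 185) dp [   4.5   -1.5 -184.8]
(125, -2, 118) dp [  71.5   -1.8 -184.8]
side [ 236  140   39   34 1062] [[19.3, -202.1, 18.0], [91.9, -113.7, 18.0], [83.9, -177.2, 18.0], [35.2, -131.8, 18.0]]
side [329 183  16  25 135] [[15.6, -2.4, 18.0], [63.0, 40.2, 18.0], [50.2, 12.3, 18.0], [33.4, 27.8, 18.0]]
top [291 149  40  42 623] [[66.4, -197.0, 18.0], [39.2, -128.6, 18.0], [84.7, -148.2, 18.0], [21.5, -174.7, 18.0]]
top [269 236  30  39 144] [[52.4, -36.2, 18.0], [28.0, 23.6, 18.0], [63.4, 4.3, 18.0], [17.7, -14.4, 18.0]]
wrist [ 404   42   85   76 3048] [[87.9, -160.3, 18.0], [19.4, -168.9, 18.0], [54.1, -123.2, 18.0], [54.1, -205.0, 18.0]]
wrist [248  54  67  69 714] [[77.4, -3.7, 18.0], [14.6, -3.8, 18.0], [46.3, 29.1, 18.0], [46.3, -35.7, 18.0]]
```

View pics/wrist7.png

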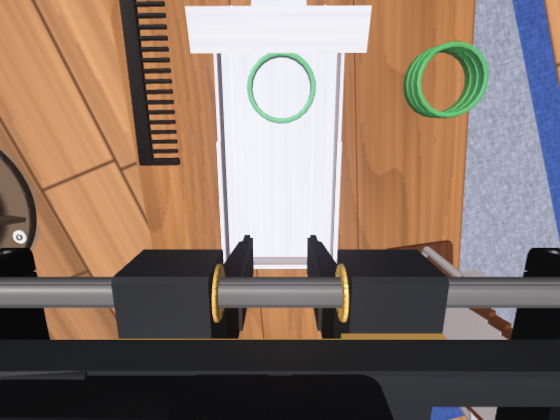

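View pics/side7.png

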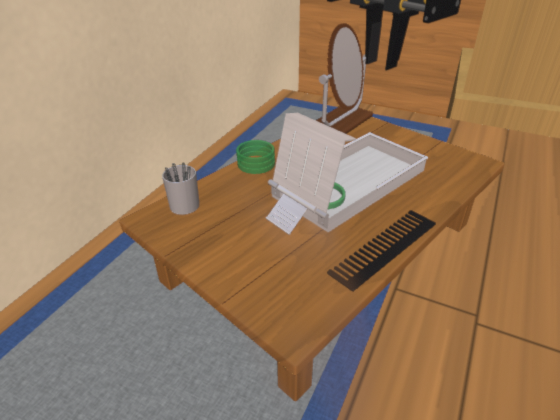

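Wrist view: the ring spans (248–315, 54–122), with its rear edge at x ≈ 14.6, so its centre is near 48 mm and wholly behind the lip line. Next, round to the back of the flap with fingers closed.

Call:
step_arm([
  [0, 0, -40],
  [0, -1, -95],
  [0, -1, -150],
  [0, -1, -188],
  [0, -1, -188],
  [20, -1, -188],
  [50, -1, -188],
  [70, -1, -188],
  [70, -1, -188],
  [70, -1, -188],
], yaw=[0, 0, 0, 0, 0, 0, 0, 0, 0, 0], fingers=0)

```text
time: 16.27
position: [558.6, 36.2, 257.6]
ee_rot: [0.398, 0.585, 0.398, -0.585]
wrist_force: [0.4, 0.0, -0.5]
grip_width: 0.006
```

Run:
```python
from h import *
from workcell import bot
q=np.load("q.npy")
P=[]
for ph in (75,70,65,60,55,50,45,40,35,30,25,20,15,10,5,2,0):
    a=np.radians(ph); r=85
    # contact corner; face passes ~ -1 below pin level when shut
    x=109-r*np.cos(a)-np.sin(a)*1; z=36+r*np.sin(a)-1*np.cos(a); P.append((round(x+10,1),-2,round(z,1)))
plan(bot,P)
p=bot.capture("side"); cv2.imwrite("pics/side8.png",p["color"])
```

```text
t 16.27 pos [558.6  36.2 257.6] tray [128.5  -2.1 117.6] F [ 0.44  0.04 -0.51] tau [ 0.01 -0.04  0.03] grip 0.006 j [-0.05  0.36  1.66 -0.    1.12  0.32]
toolx [ 0. -0. -1.] tooly in tray [ 0. -1.  0.] yaw needed 0.0
(np.float64(96.0), -2, np.float64(117.8)) dp [-0.2 -0.1 32.5]
(np.float64(89.0), -2, np.float64(115.5)) dp [ 2.1 -0.2 39.5]
(np.float64(82.2), -2, np.float64(112.6)) dp [ 5.  -0.2 46.3]
(np.float64(75.6), -2, np.float64(109.1)) dp [ 8.5 -0.2 52.9]
(np.float64(69.4), -2, np.float64(105.1)) dp [12.5 -0.2 59.1]
(np.float64(63.6), -2, np.float64(100.5)) dp [17.1 -0.2 64.9]
(np.float64(58.2), -2, np.float64(95.4)) dp [22.2 -0.2 70.3]
(np.float64(53.2), -2, np.float64(89.9)) dp [27.7 -0.2 75.3]
(np.float64(48.8), -2, np.float64(83.9)) dp [33.7 -0.2 79.7]
(np.float64(44.9), -2, np.float64(77.6)) dp [40.  -0.2 83.6]
(np.float64(41.5), -2, np.float64(71.0)) dp [46.6 -0.2 87. ]
(np.float64(38.8), -2, np.float64(64.1)) dp [53.5 -0.2 89.7]
(np.float64(36.6), -2, np.float64(57.0)) dp [60.6 -0.2 91.9]
(np.float64(35.1), -2, np.float64(49.8)) dp [67.8 -0.2 93.4]
(np.float64(34.2), -2, np.float64(42.4)) dp [75.2 -0.2 94.3]
(np.float64(34.0), -2, np.float64(38.0)) dp [79.6 -0.2 94.5]
(np.float64(34.0), -2, np.float64(35.0)) dp [82.6 -0.2 94.5]
```

View pics/side8.png

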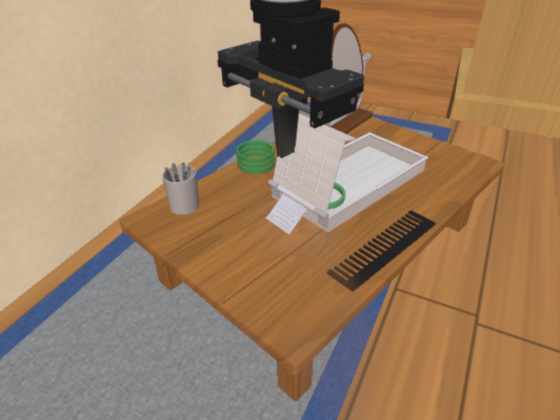

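Call:
step_arm([
  [0, 0, 20],
  [0, 0, 32],
  [2, 0, 39],
  [5, 0, 46],
  [8, 0, 53],
  [12, 0, 59],
  [17, 0, 65],
  [22, 0, 70],
  [28, 0, 75],
  [34, 0, 80],
  [40, 0, 84],
  [47, 0, 87],
  [54, 0, 90],
  [61, 0, 92],
  [68, 0, 93],
  [73, 0, 94],
  [75, 0, 94],
  [75, 0, 94],
], yaw=[0, 0, 0, 0, 0, 0, 0, 0, 0, 0, 0, 0, 0, 0, 0, 0, 0, 0])

```text
time: 18.58
position: [524.0, -50.6, 182.2]
ee_rot: [-0.398, -0.585, -0.398, 0.585]
wrist_force: [0.4, -0.0, -0.1]
grip_width: 0.005
```

Run:
```python
from h import *
from workcell import bot
plan(bot,[(34,-2,35)])
p=bot.capture("side"); cv2.imwrite("pics/side9.png",p["color"])
```

```text
t 18.57 pos [524.  -50.6 182.2] tray [35.1 -1.9 42.2] F [ 0.4  -0.02 -0.07] tau [-0.03 -0.05  0.01] grip 0.005 j [-0.22  0.39  1.84 -0.    0.91  0.15]
toolx [-0. -0. -1.] tooly in tray [ 0.001 -1.    -0.   ] yaw needed 0.001
(34, -2, 35) dp [7.2 0.1 1.1]
```

View pics/side9.png

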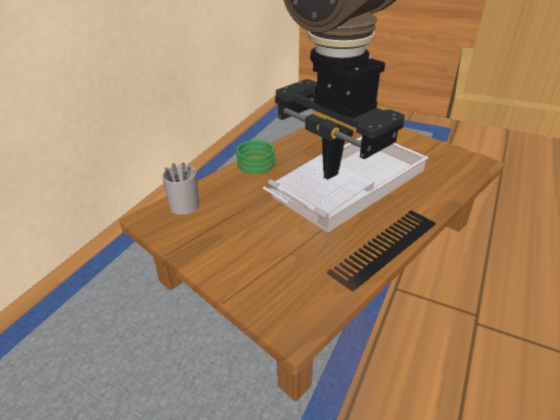

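The flap is nearly shut. Now the final press.

Call:
step_arm([
  [2, 0, 1],
  [4, 0, 1],
  [5.5, 0, 1],
  [7, 0, 1],
  [7.5, 0, 1],
  [7.5, 0, 1],
], yaw=[0, 0, 0, 0, 0, 0])

```text
time: 19.38
position: [523.7, -51.6, 175.2]
ee_rot: [0.398, 0.585, 0.398, -0.585]
wrist_force: [-0.3, 0.4, 5.6]
grip_width: 0.003
```

Call:
step_arm([
  [1, 0, 0],
  [2, 0, 0],
  [2, 0, 0],
], yaw=[0, 0, 0])

```text
time: 19.75
position: [523.8, -51.6, 174.8]
ee_rot: [0.398, 0.585, 0.397, -0.584]
wrist_force: [-7.6, 0.2, 23.6]
grip_width: 0.001
```

It is at the hard stop: z = 34.8 mm against the specified 35 mm, with 24 N. Retreating.

Call:
step_arm([
  [-5, 0, 0],
  [-30, 0, 0],
  [-85, 0, 0],
  [-140, 0, 0],
  [-150, 0, 60],
  [-150, 0, 120],
  [-150, 0, 180],
  [-150, 0, 200],
  [-150, 0, 200],
  [-150, 0, 200],
], yaw=[0, 0, 0, 0, 0, 0, 0, 0, 0, 0])

```text
time: 21.0
position: [450.4, -237.0, 322.6]
ee_rot: [0.398, 0.585, 0.398, -0.585]
wrist_force: [0.6, 0.2, 0.1]
grip_width: 0.004
```

Run:
```python
from h import *
from workcell import bot
plan(bot,[])
for n in("side","top"):
    p=bot.capture(n); c=p["color"]; cv2.imwrite(f"pics/{n}10.png",c)
    o=(slice(125,235),slice(250,440)) if n=="side" else (slice(200,340),slice(205,405))
    cv2.imwrite(f"pics/{n}10z.png",cv2.resize(c[o],None,fx=4,fy=4,interpolation=cv2.INTER_CUBIC))
    d=cv2.absdiff(c,pickle.load(open(f"{n}0.pkl","rb"))["color"]).max(2)>25; cv2.imwrite(f"pics/{n}10d.png",d*255)
```

```text
t 21.0 pos [ 450.4 -237.   322.6] tray [-165.3   -2.1  182.6] F [0.59 0.22 0.12] tau [-0.03 -0.1  -0.01] grip 0.004 j [-0.61  0.22  1.68  0.    1.24 -0.24]
toolx [-0.  0. -1.] tooly in tray [ 0.001 -1.    -0.   ] yaw needed 0.001[ WARN:0@1.643] global loadsave.cpp:1063 imwrite_ Unsupported depth image for selected encoder is fallbacked to CV_8U.
```

View pics/side10z.png

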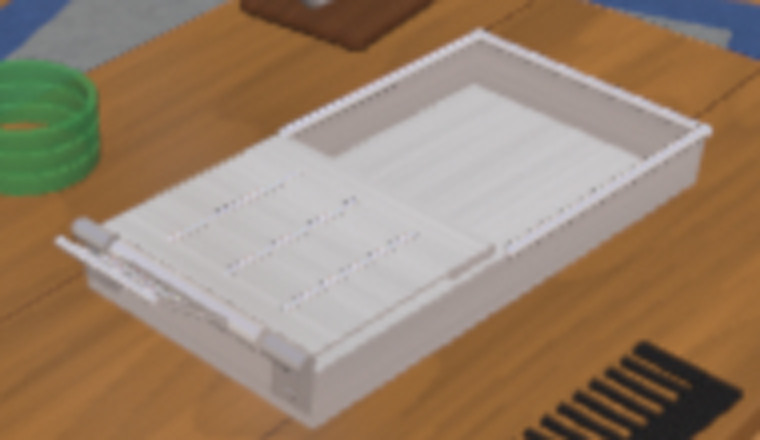

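View pics/top10.png

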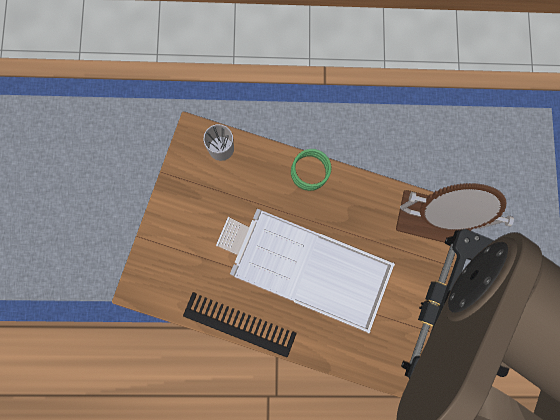

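View pics/side10d.png

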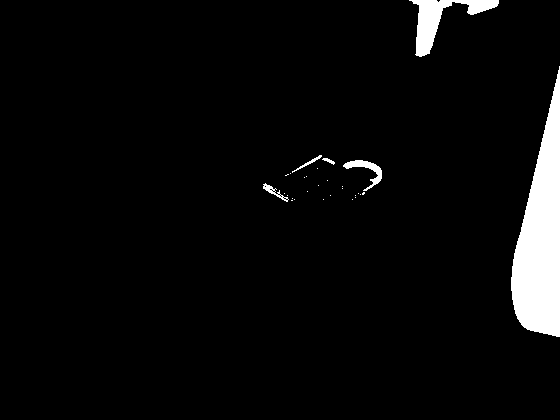

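The flap is flush and shut, the bangle is hidden beneath it, and nothing else shows a difference. The gripper body is parked close to the mirror at (460,235), so I'll move away from it (tray +y).

Call:
step_arm([
  [0, -15, 0],
  [-10, -40, 0],
  [-30, -80, 0],
  [-40, -100, 0],
  [-40, -100, 0],
  [-40, -100, 0],
], yaw=[0, 0, 0, 0, 0, 0])

```text
time: 21.85
position: [357.3, -200.7, 362.5]
ee_rot: [0.398, 0.585, 0.398, -0.585]
wrist_force: [-1.0, 0.0, 0.0]
grip_width: 0.004
```

Run:
```python
from h import *
from workcell import bot
plan(bot,[])
p=bot.capture("top"); c=p["color"]; cv2.imwrite("pics/top11.png",c)
d=cv2.absdiff(c,pickle.load(open("top0.pkl","rb"))["color"]).max(2)>25; cv2.imwrite("pics/top11d.png",d.astype(np.uint8)*255)
print("diff around mirror",d[180:235,398:515].sum())
```

```text
t 21.85 pos [ 357.3 -200.7  362.5] tray [-165.9   97.8  222.5] F [-1.02  0.01  0.02] tau [ 0.03 -0.05 -0.02] grip 0.004 j [-0.67  0.03  1.8  -0.    1.31 -0.3 ]
toolx [ 0. -0. -1.] tooly in tray [ 0.001 -1.     0.   ] yaw needed 0.001
diff around mirror 0
```

View pics/top11d.png

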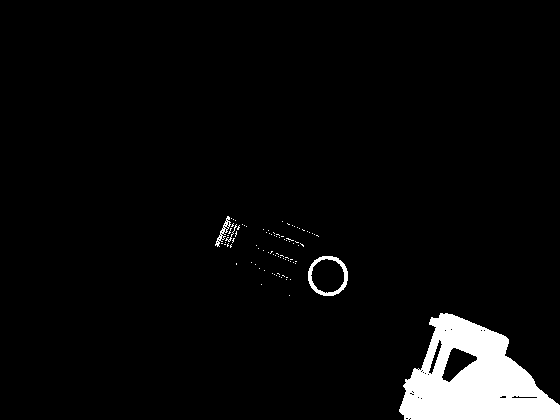

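View pics/top11.png

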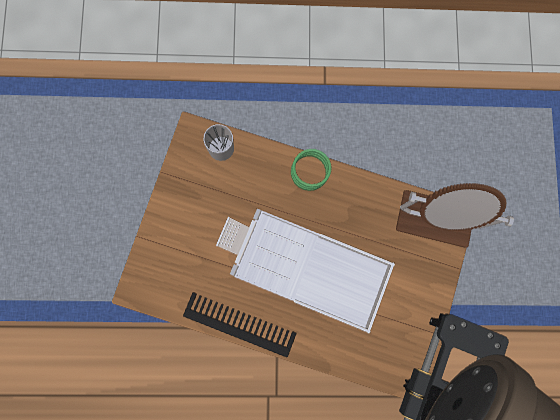

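```bash
python3 -c "
from workcell import bot
print(bot.close_job())"
```

```text
the job is handed in; nothing more can be done
None
```

The bangle is put away under the shut flap, and I handed the job in at about 22 s of the 66 s allowed; no verdict came back.

**What I did**
- I pressed the thumb tab down to its stop, where the force rose to 14 N with almost no further movement, so the flap stood fully up.
- I slid the bangle straight in with two slightly open fingers.
- I went round behind the flap and pushed it shut. It ended on a hard stop at tray z = 34.8 mm (35 mm specified) with about 24 N.

**Last checks**
- **Bangle:** before I closed the flap, the wrist camera put its centre at about x = 48 mm and y = -3 mm in the tray frame (34 to 80 mm and ±40 mm allowed). After closing, it was hidden under the flap, so I could not see it again.
- **Flap:** it looks flush in both the side and top views. It sat slightly open at the start.
- **Other objects:** before/after pictures show no change at the comb, cup, stack or mirror.
- **Contact:** after retreating, the gripper body was parked close to the mirror, so I moved it clear. The wrist force was then about 1 N, within the sensor's noise.

**What disagreed:** tray pose estimates from the different cameras differed by about 2 mm, up to about 5 mm for the side camera alone. My marks on the flap's edge did not fit and I left them out; the flap being slightly open at the start may explain that.

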